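# Clamp a carving with a ratcheting key

### The job

Fetch the hex key from its red-edged cork pad, fit it on the brass nut of the blue hold-down clamp and tighten the nut clockwise with short swings, lifting and refitting the key because the pillars and the carving block a full turn, until the foot holds the wooden carving's plinth firmly without bruising it. Keep the fingers off the nut and crosshead, do not shift the carving or the other things on the bench, then stand the key back upright on its pad and let go.

Things in the scene. Friction and masses are not known exactly. Their poses are not given: they have to be found in the camera images.
- key_grip (a point): Centre of the wooden handle of the loose hex key (0.24 kg), which starts upright on its pad and stands by itself. The handle is straight, 14 mm wide (y), 26 mm tall (z), and sticks out sideways along the key's own -x from 38 to 136 mm from the socket's axis. This point is 60 mm from that axis and 28 mm above the socket's underside. Axes: the key's own, z up.
- key_mouth (a point): Centre of the underside of the key's steel socket (45 mm across, 37 mm high), 60 mm along +x from key_grip and 28 mm below it; same axes. It opens downward: hexagonal hole 28 mm across flats, 15 mm deep, flared in its lowest 4 mm. Flats face the key's x and every 60 degrees on, so it fits when key and nut yaw differ by a multiple of 60 degrees (play about 7 degrees either way).
- nut_top (a point): Centre of the top of the brass hexagonal nut on the clamp's upright spindle, 26 mm across flats, 18 mm high; turns with it, flats facing its x and every 60 degrees on. Key fully fitted: its underside is 15 mm below. Clockwise from above tightens, sinking nut and crosshead 5 mm per rad. Friction is about 0.4 N m and holds it where left; clamping adds 0.005 N m per N to the torque, felt while turning.
- clamp: Blue hold-down clamp, fixed; origin on the spindle's axis at bench height, z up, x from spindle to carving. Base 20 mm thick, x from -55 to 160 mm, 236 mm wide. Two steel pillars 16 mm across, 155 mm high, at x = 15, y = +-98 mm: they and the carving block the key's handle, which can swing on the nut only within about 85 degrees either side of the clamp's -x.
- crosshead: Dark steel crosshead sliding down the pillars, carrying the nut; origin on the spindle's axis at its top face, z up. Below it, 74 mm along the clamp's x, hangs a sprung cork foot, 24 x 40 mm, underside 30 mm below this origin until it touches, 9 to 18 mm above the plinth at the start. The foot's spring gives 20 N per mm. About 35 N is right; under 15 N is loose, over 65 N bruises the wood.
- carving: Loose carved wooden figure (0.4 kg), 133 mm high, on a plinth 84 x 80 x 30 mm; origin under the plinth's centre. It stands on a cork-topped bed of varying height on the clamp's base. The foot comes down on the near edge of the plinth's top, 30 mm above this origin.
- pad_top (a point): Centre of the top of the key's pad: cork with red edges, 150 x 150 mm, 6 mm thick, fixed on the bench. The key starts near its middle and belongs back there, with its socket on the pad and standing upright.
- mallet: Loose carver's mallet, a bystander to be left alone.
- oil_bottle: Loose amber bottle, a bystander to be left alone.
- blank: Loose block of light wood, a bystander to be left alone.
- small_bird: Loose small carved bird, a bystander to be left alone.
Things that resemble listed ones, but are neither listed nor needed, are in the scene too. Leave any purple look-alike of the part that bears key_grip alone.

How it is judged:
On the way, in this order (a step that is already met when the one before it is completed fails the run):
1. the key's socket is down over the nut (horizontal distance between key_mouth and nut_top below 0.005 m and z of key_mouth in the frame of nut_top below -0.008 m), for 0.1 s.
2. the foot bears firmly on the plinth (over 15 N) while the key is still on the nut (contact force between crosshead and carving above 15 N and horizontal distance between key_mouth and nut_top below 0.008 m), for 0.2 s.
At the end, for the whole second after the job is handed in: The clamp's foot presses on the carving's plinth with 15 to 65 N, the carving within 10 mm of where it stood, and the key stands upright (within 0.15 rad) on its pad, its socket within 60 mm of the pad's centre, let go (contact force between crosshead and carving between 15 and 65 N and distance of carving from where it was at the start of the episode below 0.01 m and horizontal distance between key_mouth and pad_top below 0.06 m and z of key_mouth in the frame of pad_top below 0.004 m and angle between key_mouth's own z axis and vertical below 0.15 rad); the robot touches nothing.
It fails at once if the plinth is bruised: the foot presses it with more than 65 N (contact force between crosshead and carving above 65 N).
It fails at once if the nut or crosshead is handled with the gripper instead of the key (contact force between the fingers and crosshead above 2 N).
It fails at once if the carving is shifted by more than 10 mm or tipped (distance of carving from where it was at the start of the episode above 0.01 m or angle between carving's own z axis and vertical above 0.12 rad).
It fails at once if a bystander is moved by more than 20 mm (distance of any of mallet, oil_bottle, blank, small_bird from where it was at the start of the episode above 0.02 m).
It also fails if it takes over 72 s, if anything falls off the work surface, if the arm or the gripper's body presses on something with over 40 N, if the wrist force passes 120 N, or if a joint passes its speed limit or range.

### The arm

A 6-joint arm with a two-finger parallel gripper is mounted at the origin on the work surface. World frame = base frame: x ahead of the robot, y to its left, z up, the work surface at z = 0. Lengths are in m, angles in rad, forces in N, time in s.
With the tool pointing down it reaches from about 0.35 to 0.8 m from the base axis. Payload 7.3 kg.
Tool frame: the origin (TCP) lies between the finger pads; the fingertips stand 25 mm ahead of it and the grasp point (between the pads) lies 6 mm ahead of it (r.tip_extent is the distance from the TCP to the fingertips, in m); z points along the fingers, y is the line along which they close (so a half turn about z gives the same grasp; the last joint's range is limited). The gripper opens to 85 mm and grips with 20 to 120 N. Pads are 22 mm wide; open, the fingers measure 114 mm over their backs; the gripper's body (76 mm by 85 mm) begins 54 mm behind the grasp point. The pads swing forward as they close: fully open they stand 13 mm farther back than shut.
Start: joints at [1.197, 0.342, 1.524, -0, 1.275, -0.146], TCP at [0.119, 0.511, 0.256] pointing down, gripper open.
Joint ranges: [-2.53, 2.53], [-0.77, 2.02], [0.04, 2.7], [-1, 4.14], [0.28, 2.66], [-3.11, 3.11]. Speed limits (rad/s): [2.57, 2.57, 3.14, 3.14, 3.14, 3.14].

### API

Orientations are given as a unit quaternion [x, y, z, w].
In Python, from workcell import r, command_gripper, optics gives the robot as it stands. The module is installed in compiled form; this text tells all that it offers. Calls block until the motion is done:
- r.reach(position, orientation): joint-space move of the TCP to a pose.
- r.move_straight(position, orientation=None, speed=0.15, max_force=None): straight line of the TCP; orientation=None keeps the orientation; speed is the mean speed in m/s. With max_force (N) it stops when the force on the tool has changed by that much, and returns True; else False.
- r.movej(angles): joint-space move.
- command_gripper(opening, force=None): finger opening in m; force is the grip in N (None keeps the last); returns when the fingers have stopped.
- r.hold(seconds).
- r.solve_ik(position, orientation): joint angles nearest the present ones, or None.
- r.read_state(): the state.
- optics.get_image(name): name is "side" or "top" or "wrist"; returns (picture, depth): 400x640x3 uint8, red, green, blue; 400x640 float32, m along the optical axis (not along the pixel's ray), 0 where there is no reading.
- optics.camera_model(name): a dict with "K" (3x3 intrinsics, pixels), "R" (3x3) and "t" (3): a world point X has camera coordinates R X + t; the wrist camera has in their place "tool_from_camera" (4x4, takes a point from camera to tool coordinates, whose origin is the TCP and whose axes are the flange's). Camera axes: x right, y down, z forward; pixel columns grow to the right and rows downward; lengths in m; the calibration is good to about 2 mm. A picture is of the moment at which its call begins: read the wrist's pose just before it. camera_model takes no time and is no camera call.
A pose or a line that the arm cannot do raises r.PlanningError and nothing moves.
- r.finish_job(): hands the job in; it is judged then, once.
The state is a dict: "time_s": time; "joint_positions": joint angles; "dq": joint speeds; "tau": joint torques, N m; "eef_pos": TCP position; "eef_rot": TCP orientation; "contact_force": force on the tool from outside, world axes, zero at the start; "torque": the same for the moment, N m; "grip_width": finger opening in m; "grip_force": force on a finger pad.
Only numpy, scipy, OpenCV 4.12 (cv2) and the standard library are available. Lean on these libraries where they do the work, as an engineer would, in place of code of your own. Each camera call takes 0.05 s, during which the arm holds its last target. There are 200 camera calls.

## Working session

There is one attempt and no reset: what is moved stays moved. The work goes in short steps, each a Python script; the robot and the scene stay as the last script left them, time stands still between calls to the robot, and variables do not carry over. Pictures are saved under pics/ and viewed, at most 10 in all, crops included, and the job is handed in when it is done.

```bash
mkdir -p pics
cat > h.py <<'E'
import numpy as np, cv2
from workcell import r, command_gripper, optics
from scipy.spatial.transform import Rotation as Ro
def snap(n,tag):
    s=r.read_state(); p,d=optics.get_image(n); cv2.imwrite(f'pics/{tag}.png',p[...,::-1]); np.savez(f'pics/{tag}.npz',d=d,p=p,pos=s['eef_pos'],rot=s['eef_rot']); return p,d,s
def world(n,tag):
    """world xyz image"""
    f=np.load(f'pics/{tag}.npz'); d=f['d']; m=optics.camera_model(n); K=np.array(m['K'])
    v,u=np.mgrid[:d.shape[0],:d.shape[1]]
    c=np.stack([(u-K[0,2])/K[0,0]*d,(v-K[1,2])/K[1,1]*d,d],-1)
    if n=='wrist':
        T=np.array(m['tool_from_camera']); c=c@T[:3,:3].T+T[:3,3]
        w=c@Ro.from_quat(f['rot']).as_matrix().T+f['pos']
    else: w=(c-np.array(m['t']))@np.array(m['R'])
    w[d==0]=np.nan
    return w
E
python3 - <<'E'
from h import *
for n in('top','side'): snap(n,n+'0')
s=r.read_state(); print(s['eef_rot'],s['time_s'],r.tip_extent, optics.camera_model('wrist'))
E
```

```text
[ 1.13624053e-01  9.93523569e-01 -6.79153339e-04 -1.74910836e-04] 0.1 0.025 {'K': array([[359.24451862,   0.        , 321.67184553],
       [  0.        , 359.24451862, 204.88536401],
       [  0.        ,   0.        ,   1.        ]]), 'tool_from_camera': array([[-3.06073978e-04, -9.64538558e-01, -2.63941805e-01,
         6.59911947e-02],
       [ 9.99999888e-01, -3.90809078e-04,  2.68530715e-04,
         4.60313055e-04],
       [-3.62159082e-04, -2.63941693e-01,  9.64538569e-01,
        -1.16561442e-01],
       [ 0.00000000e+00,  0.00000000e+00,  0.00000000e+00,
         1.00000000e+00]])}
```

View pics/top0.png

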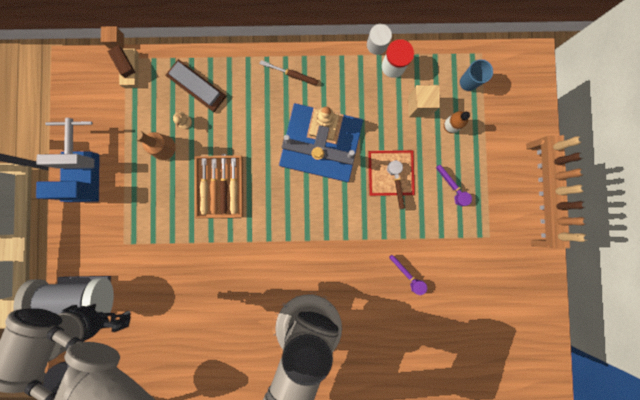

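View pics/side0.png

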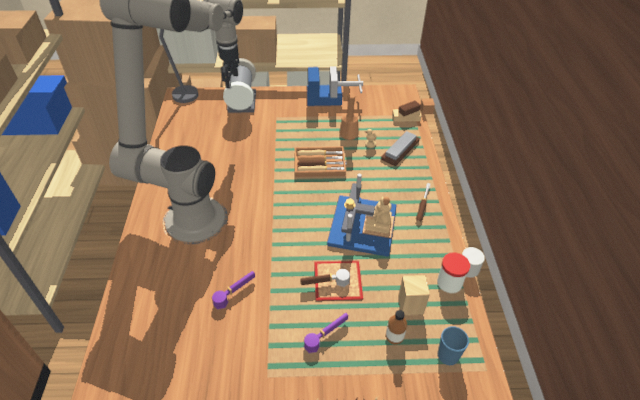

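Hex-key candidates in the top view are the steel one with a dark wooden handle on the red-edged pad (396,168), a purple one at (465,198) and a purple one at (419,287). I choose the one on the red-edged pad. The clamp's nut is at about (318,153) and the carving at (324,118).

Run:
```python
from h import *
w=world('top','top0')
np.set_printoptions(precision=4,suppress=True)
for n,(u,v) in dict(sock=(396,167),handle=(402,195),padTL=(370,152),padTR=(413,151),padBL=(371,194),padBR=(415,193),nut=(318,153),p1=(287,138),p2=(351,154),c=(324,118)).items(): print(n,w[v,u])
p=cv2.imread('pics/top0.png')[90:220,260:440]; cv2.imwrite('pics/top0c.png',cv2.resize(p,(792,572),interpolation=cv2.INTER_CUBIC))
```

```text
sock [ 0.5111 -0.2914  0.0422]
handle [ 0.4232 -0.3164  0.0061]
padTL [ 0.5672 -0.2144  0.0076]
padTR [ 0.5698 -0.3591 -0.0014]
padBL [ 0.4286 -0.2152  0.0008]
padBR [ 0.4295 -0.3611 -0.0003]
nut [ 0.5468 -0.0409  0.1195]
p1 [0.5865 0.0494 0.1531]
p2 [ 0.5362 -0.1367  0.1535]
c [ 0.6481 -0.0604  0.138 ]
```

View pics/top0c.png

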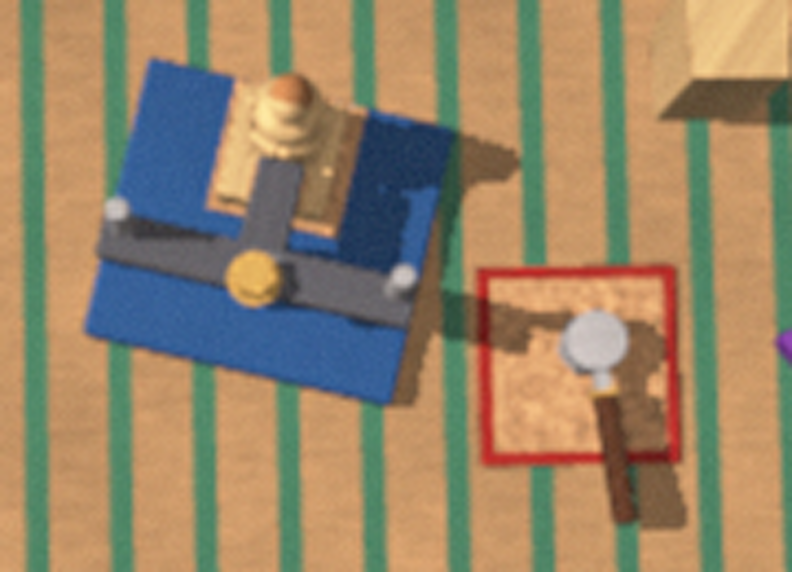

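The crop confirms it: steel socket at (597,340) with a brown handle running to (625,520), on the red-edged pad. The brass nut is at (255,277), with pillars at (117,210) and (403,278). Next I take wrist close-ups of the nut and the key.

```bash
cat >> h.py <<'E'
def Q(yaw):
    """tool pointing down, tool x at yaw (deg)"""
    a=np.radians(yaw)/2; return [np.cos(a),np.sin(a),0,0]
E
python3 - <<'E'
from h import *
r.reach([0.49,-0.03,0.28],Q(-15)); snap('wrist','w_nut'); print(r.read_state()['joint_positions'])
r.reach([0.45,-0.30,0.24],Q(9)); snap('wrist','w_key'); s=r.read_state(); print(s['joint_positions'],s['time_s'])
a=cv2.imread('pics/w_nut.png');b=cv2.imread('pics/w_key.png')
cv2.imwrite('pics/both.png',np.hstack([cv2.resize(a[:, 120:520],(400,400)),cv2.resize(b[:,120:520],(400,400))]))
E
```

```text
[-2.16083264e-01  2.60629220e-01  1.57297366e+00  1.73192590e-04
  1.30806612e+00  1.61494708e+00]
[-7.27642784e-01  3.83658027e-01  1.50706952e+00  3.86713254e-04
  1.25063825e+00  6.84925918e-01] 3.6083
```

View pics/both.png

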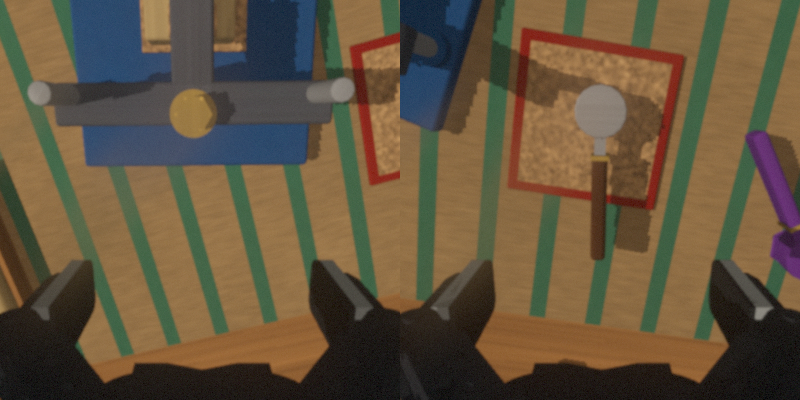

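Left panel: nut top at about (193,112), pillars at (40,93) and (340,90), plinth edge at (195,45). Right panel: socket at (600,111) and handle running from (600,155) to (598,258). Next I extract the metric fits.

Run:
```python
from h import *
np.set_printoptions(precision=4,suppress=True)
w=world('wrist','w_key');p=np.load('pics/w_key.npz')['p'].astype(int)
def circ(w,m,tag):
    xy=w[m][:,:2]; (c,rad)=cv2.minEnclosingCircle(xy.astype(np.float32)); print(tag,'n',m.sum(),'mean',xy.mean(0),'circle',np.array(c),rad,'z',np.median(w[m][:,2])); return xy
v,u=np.mgrid[:400,:640]
reg=(abs(u-320)<40)&(abs(v-111)<40)
z=w[...,2]
m=reg&(z>0.038)&(z<.048)&(p.max(-1)-p.min(-1)<40); circ(w,m,'sock'); 
h=(abs(u-320)<30)&(v>163)&(v<275)&(z>0.025)&(z<0.06); xy=w[h][:,:2]; print('handle z',np.percentile(w[h][:,2],[5,50,95]))
print('handle rect',cv2.minAreaRect(xy.astype(np.float32)))
vx=cv2.fitLine(xy.astype(np.float32),cv2.DIST_HUBER,0,.01,.01).ravel(); print(vx,np.degrees(np.arctan2(vx[1],vx[0])))
red=(p[...,0]>120)&(p[...,1]<60)&(u>200)&(u<430); print('pad',cv2.minAreaRect(w[red][:,:2].astype(np.float32)), np.nanmedian(z[red]))
w=world('wrist','w_nut');p=np.load('pics/w_nut.npz')['p'].astype(int); z=w[...,2]
reg=(abs(u-313)<32)&(abs(v-112)<32); yel=(p[...,0]-p[...,2]>40)&reg
zt=np.median(z[yel&(abs(u-313)<8)&(abs(v-112)<8)]); m=yel&(abs(z-zt)<.004); xy=circ(w,m,'nut'); 
hull=cv2.convexHull(xy.astype(np.float32))[:,0]
c=xy.mean(0); A=np.arange(0,60,1)
best=[]
for a in A:
    ws=[np.ptp(hull@[np.cos(t),np.sin(t)]) for t in np.radians([a,a+60,a+120])]; best.append(np.mean(ws))
best=np.array(best); print('hexwidth min at',A[best.argmin()],best.min(),'max',A[best.argmax()],best.max())
print(best[::5])
for n,(x0,y0) in dict(p1=(160,93),p2=(460,90)).items():
    m=(abs(u-x0)<25)&(abs(v-y0)<20)&(z>.150)&(z<.16); circ(w,m,n)
for n,(x0,y0) in dict(cross_l=(260,105),cross_r=(370,105),arm=(312,50),pl1=(275,30),pl2=(350,30)).items(): print(n,w[y0,x0],np.median(z[y0-4:y0+5,x0-4:x0+5]))
cv2.imwrite('pics/nutc.png',cv2.resize(np.load('pics/w_nut.npz')['p'][75:150,273:353,::-1],(640,600),interpolation=cv2.INTER_CUBIC))
```

```text
sock n 2319 mean [ 0.5121 -0.2879] circle [ 0.5077 -0.2881] 0.027791447937488556 z 0.04238198903676113
handle z [0.043  0.0458 0.0472]
handle rect ((0.4248252809047699, -0.29953065514564514), (0.09041298180818558, 0.013995492830872536), 7.6965413093566895)
[ 0.9911  0.133   0.4269 -0.2992] 7.640145
pad ((0.4997798800468445, -0.28055763244628906), (0.1483040750026703, 0.14718472957611084), 0.07566466927528381) 0.00492245639301131
nut n 0 mean [nan nan] circle [0. 0.] 0.0 z nan<stdin>:5: RuntimeWarning: Mean of empty slice.
  ret = um.true_divide(
  return _methods._mean(a, axis=axis, dtype=dtype,
  ret = ret.dtype.type(ret / rcount)
Traceback (most recent call last):
TypeError: 'NoneType' object is not subscriptable
```

Run:
```python
from h import *
np.set_printoptions(precision=4,suppress=True)
v,u=np.mgrid[:400,:640]
w=world('wrist','w_nut');p=np.load('pics/w_nut.npz')['p'].astype(int); z=w[...,2]
reg=(abs(u-313)<32)&(abs(v-112)<32); yel=(p[...,0]-p[...,2]>60)&reg
print(yel.sum(),np.isfinite(z[yel]).sum(),np.nanpercentile(z[yel],[5,25,50,75,95]))
def circ(w,m,tag):
    xy=w[m][:,:2]; (c,rad)=cv2.minEnclosingCircle(xy.astype(np.float32)); print(tag,'n',m.sum(),'mean',xy.mean(0),'circle',np.array(c),rad,'z',np.median(w[m][:,2]))
for n,(x0,y0) in dict(p1=(160,93),p2=(460,90)).items():
    m=(abs(u-x0)<25)&(abs(v-y0)<20)&(z>.150)&(z<.16); m.any() and circ(w,m,n)
for n,(x0,y0) in dict(cross_l=(260,105),cross_r=(370,105),arm=(312,50),pl1=(275,30),pl2=(350,30)).items(): print(n,w[y0,x0],np.nanmedian(z[y0-4:y0+5,x0-4:x0+5]))
cv2.imwrite('pics/nutc.png',cv2.resize(p[75:150,273:353,::-1].astype(np.uint8),(640,600),interpolation=cv2.INTER_CUBIC))
```

```text
1558 1550 [0.0981 0.0993 0.1153 0.1161 0.1169]
p1 n 507 mean [0.5909 0.052 ] circle [0.5907 0.0528] 0.007927202619612217 z 0.15368994706722255
p2 n 499 mean [ 0.5428 -0.136 ] circle [ 0.5427 -0.1367] 0.008066745474934578 z 0.15362511991122238
cross_l [0.5695 0.0012 0.0959] 0.09740943014971265
cross_r [ 0.5467 -0.0842  0.0979] 0.09745109981894562
arm [ 0.5981 -0.0502  0.0977] 0.09733520207727497
pl1 [ 0.6285 -0.0237  0.0531] 0.05282602042013873
pl2 [ 0.6116 -0.0871  0.0533] 0.0529398269246682
```

View pics/nutc.png

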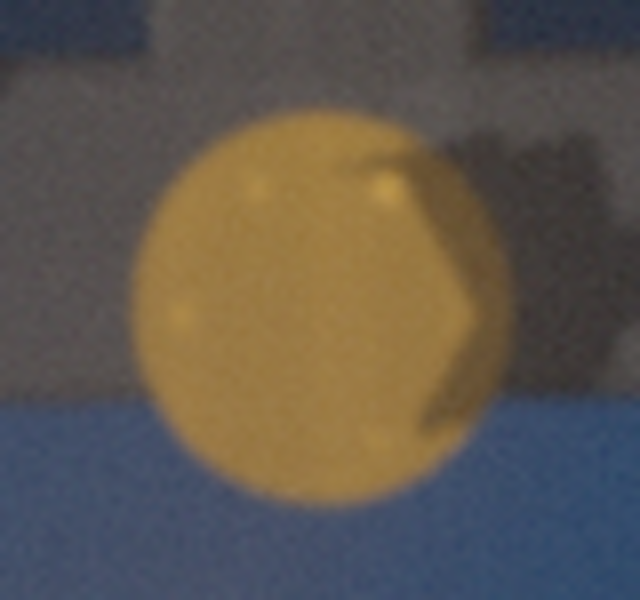

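Run:
```python
from h import *
np.set_printoptions(precision=4,suppress=True)
v,u=np.mgrid[:400,:640]
w=world('wrist','w_nut');z=w[...,2]
m=(abs(u-313)<32)&(abs(v-112)<32)&(z>.111)&(z<.122)
m=cv2.morphologyEx(m.astype(np.uint8),cv2.MORPH_OPEN,np.ones((3,3)))>0
xy=w[m][:,:2]; c0=xy.mean(0); print('n',m.sum(),'mean',c0,'z',np.median(w[m][:,2]))
hull=cv2.convexHull(xy.astype(np.float32))[:,0]
best=[]
for a in range(60):
    best.append(np.mean([np.ptp(hull@[np.cos(t),np.sin(t)]) for t in np.radians([a,a+60,a+120])]))
best=np.array(best);print(best[::4]*1000)
# area-based hex fit: fourier phase of boundary radius
d=hull-c0; # radial 6-fold moment over the filled mask
zc=(xy-c0)@[1,1j]; M=np.mean(zc**6); print('corner yaw mod60',np.degrees(np.angle(M))/6%60,'flat yaw',(np.degrees(np.angle(M))/6+30)%60, 'strength',abs(M)/np.mean(abs(zc)**6))
```

```text
n 1033 mean [ 0.5527 -0.0384] z 0.11589462558528832
[28.1197 28.5027 28.7619 28.8811 28.8808 28.8325 28.649  28.3259 27.8648
 27.2842 26.5812 25.7788 26.1735 26.9509 27.6025]
corner yaw mod60 14.562045225007397 flat yaw 44.562045225007395 strength 0.24317597217296638
```

Run:
```python
from h import *
np.set_printoptions(precision=4,suppress=True)
y=7.64; g=np.array([.5122,-.2880])-.085*np.array([np.cos(np.radians(y)),np.sin(np.radians(y))])
r.reach([*g,.12],Q(y)); print(r.move_straight([*g,.045],speed=.1,max_force=15))
command_gripper(0.0,60); s=r.read_state(); print(s['grip_width'],s['grip_force'],s['eef_pos'])
r.move_straight([*g,.15],speed=.1); r.hold(.3)
p,d,s=snap('wrist','w_hand'); print(s['contact_force'],s['torque'],s['time_s'])
w=world('wrist','w_hand')
# to tool frame
t=(w-s['eef_pos'])@Ro.from_quat(s['eef_rot']).as_matrix()
np.save('pics/tool.npy',t)
cv2.imwrite('pics/hand.png',p[...,::-1])
v,u=np.mgrid[:400,:640]
m=(t[...,0]>.05)&(t[...,0]<.13)&(abs(t[...,1])<.035)&(t[...,2]<.03)
xy=t[m][:,:2]; print(m.sum(),np.median(t[m][:,2]),np.percentile(t[m][:,2],[2,98]),cv2.minEnclosingCircle(xy.astype(np.float32)),xy.mean(0))
```

```text
False
0.01266845236700852 60.92294454574585 [ 0.428  -0.2994  0.0451]
[-0.1119  0.2219 -1.5306] [-0.0506  0.1433  0.0309] 7.2167
15459 0.0031049084547683362 [0.0017 0.0064] ((0.07722866535186768, -2.499948095646687e-05), 0.02773238532245159) [ 0.0811 -0.0002]
```

View pics/hand.png

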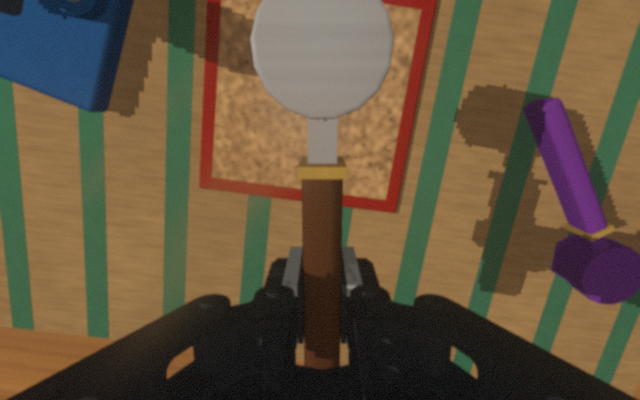

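The key is gripped squarely: socket centred at about (321,45), handle straight down between the pads. Next I get the exact in-hand socket offset and tilt.

Run:
```python
from h import *
from scipy.optimize import least_squares
np.set_printoptions(precision=4,suppress=True)
t=np.load('pics/tool.npy'); v,u=np.mgrid[:400,:640]
m=(v<118)&(abs(u-321)<75)&(t[...,2]<.012)
P=t[m]; A=np.c_[P[:,:2],np.ones(len(P))]; print('slope',np.linalg.lstsq(A,P[:,2],rcond=None)[0])
E=[]
for row in range(20,119,4):
    us=np.where(m[row])[0]
    if len(us)>10 and t[row,us[1],0]<.2: E+= [t[row,us[0],:2],t[row,us[-1],:2]]
E=np.array(E)
f=least_squares(lambda q:np.hypot(E[:,0]-q[0],E[:,1]-q[1])-q[2],[.085,0,.022],loss='soft_l1',f_scale=.0005); print(f.x,len(E))
# handle direction
h=(v>190)&(v<350)&(abs(u-321)<30)&(abs(t[...,2]+.007)<.005); q=t[h]; print(np.percentile(q[:,2],[5,50,95]),cv2.fitLine(q[:,:2].astype(np.float32),cv2.DIST_HUBER,0,.01,.01).ravel(), np.polyfit(q[:,0],q[:,2],1))
for n,yw in [('a',44.6),('b',-84)]:
    sp=np.array([.5525,-.0384]); d=np.array([np.cos(np.radians(yw)),np.sin(np.radians(yw))])
    for zz in (.2,.13): print(n,r.solve_ik([*(sp-.085*d),zz],Q(yw)))
```

```text
slope [-0.0028 -0.0007  0.0033]
[ 0.0856 -0.0002  0.0218] 50
[-0.0117 -0.0105 -0.0022] [ 0.5684 -0.8227  0.0043 -0.0002] [ 0.1374 -0.0093]
a [-0.3497  0.3543  1.6732 -0.      1.114   0.4427]
a [-0.3497  0.443   1.7597 -0.      0.9389  0.4427]
b [-0.0558  0.4298  1.5528 -0.      1.159   2.981 ]
b [-0.0558  0.5106  1.6371 -0.      0.9939  2.981 ]
```

```bash
cat >> h.py <<'E'
SP=np.array([.5525,-.0384]); OFF=np.array([.0856,-.0002])
def tcp(yaw,z,sp=SP):
    a=np.radians(yaw); R=np.array([[np.cos(a),-np.sin(a)],[np.sin(a),np.cos(a)]]); return [*(sp-R@OFF),z]
def tz(sp=SP):
    """moment about the spindle's axis by the tool's reading"""
    s=r.read_state(); f=np.array(s['contact_force']); l=np.array(s['eef_pos'])[:2]-sp
    return s['torque'][2]+l[0]*f[1]-l[1]*f[0], f, s
E
python3 - <<'E'
from h import *
np.set_printoptions(precision=3,suppress=True)
s=r.read_state(); r.move_straight([*s['eef_pos'][:2],.215],speed=.15)
r.reach(tcp(-15.4,.21),Q(-15.4))
r.hold(.2); print(tz()[:2])
print(r.move_straight(tcp(-15.4,.165),speed=.1,max_force=8), r.move_straight(tcp(-15.4,.142),speed=.03,max_force=8))
r.hold(.2); t,f,s=tz(); print(t,f,s['torque'],s['eef_pos'],s['time_s'])
E
```

```text
(np.float64(-0.03489011242610958), array([ 0.389,  0.007, -3.298]))
False False
0.08848062460259837 [ 0.328 -0.26  -1.56 ] [-0.023  0.142  0.075] [ 0.47  -0.015  0.142] 10.875
```

```bash
cat >> h.py <<'E'
def swing(y0,y1,z,step=5,play=5,speed=.06,tmax=None):
    """turn the key clockwise from yaw y0 to y1; z sinks 5 mm/rad once the play is taken up"""
    y=y0; done=0; log=[]
    while y>y1+1e-6:
        n=max(y-step,y1); done+=y-n; y=n
        zz=z-.005*np.radians(max(0,done-play))
        r.move_straight(tcp(y,zz),Q(y),speed=speed)
        t,f,s=tz(); log.append((y,t,*f)); print('%.1f z%.4f T%.3f'%(y,zz,t),np.round(f,1),'t%.1f'%s['time_s'],flush=True)
        if tmax is not None and abs(t)>tmax: break
    return y,zz,log
E
python3 - <<'E'
from h import *
swing(-15.4,-82,.142,play=6)
E
```

```text
-20.4 z0.1420 T-0.018 [-1.8 -0.4 -1.3] t11.2
-25.4 z0.1417 T-0.057 [-4.3  0.4  0.2] t11.4
-30.4 z0.1412 T0.055 [-5.8 -0.5 -0.6] t11.7
-35.4 z0.1408 T0.100 [-5.1 -1.2  1.1] t12.0
-40.4 z0.1403 T0.077 [-6.2 -0.6 -0.1] t12.2
-45.4 z0.1399 T-0.015 [-5.7 -0.6 -0.3] t12.5
-50.4 z0.1395 T0.058 [-5.8 -1.3  0.3] t12.8
-55.4 z0.1390 T-0.032 [-6.  -0.9  1.1] t13.1
-60.4 z0.1386 T-0.018 [-6.  -0.8  0.5] t13.3
-65.4 z0.1382 T0.069 [-6.2 -1.9  1.2] t13.6
-70.4 z0.1377 T0.027 [-6.5 -1.5  0.8] t13.9
-75.4 z0.1373 T0.039 [-5.9 -1.5  0.6] t14.2
-80.4 z0.1369 T0.102 [-7.1 -1.8  0.2] t14.4
-82.0 z0.1367 T0.219 [-6.9 -2.7  1.1] t14.7
```

Run:
```python
from h import *
np.set_printoptions(precision=3,suppress=True)
z=.1367
for y in (-82,-79,-76,-73):
    r.move_straight(tcp(y,z),Q(y),speed=.04); r.hold(.2); s=r.read_state(); print(y,s['contact_force'],s['torque'],s['eef_pos']-np.array(tcp(y,z)),np.array(s['tau']),s['grip_width'],s['time_s'])
# lift at the middle of the play
p,d,s=snap('wrist','w_on1'); cv2.imwrite('pics/on1.png',p[...,::-1])
```

```text
-82 [-7.885 -1.661  0.732] [-0.317  1.253 -0.349] [-0.001 -0.    -0.   ] [  0.784 -48.088 -24.634   0.275  -2.201  -0.384] 0.013137728775398457 15.15
-79 [-5.723 -0.805 -0.631] [-0.217  1.077 -0.48 ] [-0.001 -0.    -0.   ] [  0.839 -48.202 -24.248   0.101  -1.861  -0.479] 0.012941274759283455 15.6083
-76 [-5.014 -1.334 -3.29 ] [-0.063  0.953 -0.382] [-0. -0. -0.] [  1.06  -48.683 -24.274   0.128  -1.65   -0.438] 0.012932293894156918 16.0667
-73 [-4.248 -1.922 -4.156] [-0.053  0.82  -0.409] [-0. -0. -0.] [  1.099 -48.701 -24.018   0.11   -1.396  -0.371] 0.01308323090605744 16.525
```

View pics/on1.png

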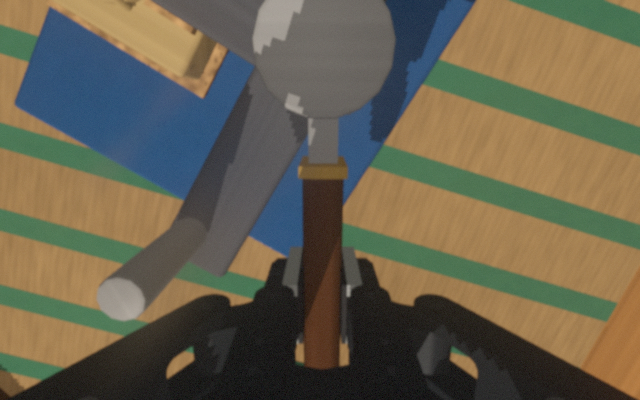

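Run:
```python
from h import *
np.set_printoptions(precision=4,suppress=True)
w=world('wrist','w_on1')
for (u,v) in [(270,170),(250,220),(220,250),(235,25),(205,60),(190,75),(130,300)]: print((u,v),np.nanmedian(w[v-3:v+4,u-3:u+4].reshape(-1,3),axis=0))
t,f,s=tz(); print(s['contact_force'],s['torque'])
```

```text
(270, 170) [0.5621 0.0132 0.0927]
(250, 220) [0.5651 0.039  0.0921]
(220, 250) [0.5751 0.0577 0.0928]
(235, 25) [ 0.5912 -0.0403  0.0926]
(205, 60) [ 0.62   -0.0252  0.0308]
(190, 75) [ 0.6228 -0.0148  0.0415]
(130, 300) [0.5876 0.0523 0.154 ]
[-4.4322 -2.7362 -3.2092] [-0.0461  0.7568 -0.3373]
```

```bash
cat >> h.py <<'E'
def refit(y0,y1,zfit,ztop=.205):
    s=r.read_state(); p=s['eef_pos']
    r.move_straight([*p[:2],zfit+.035],speed=.1); r.move_straight([*p[:2],ztop],speed=.2)
    for y in np.linspace(y0,y1,max(2,int(abs(y1-y0)//45)+1))[1:]: r.reach(tcp(y,ztop),Q(y))
    r.move_straight(tcp(y1,zfit+.03),speed=.15); r.hold(.15); b=tz()
    h=r.move_straight(tcp(y1,zfit),speed=.03,max_force=8); s=r.read_state()
    np.set_printoptions(precision=3,suppress=True)
    print('free',b[2]['contact_force'],b[2]['torque'],'stopped',h,'z',s['eef_pos'][2],s['contact_force'],s['torque'],s['time_s'])
    return h
E
python3 - <<'E'
from h import *
refit(-73,46,.1375)
E
```

```text
free [ 0.493  0.377 -1.324] [-0.108  0.103  0.04 ] stopped False z 0.13751579340680875 [-0.54   0.29  -3.561] [-0.1    0.261  0.1  ] 21.2833
```

```bash
cat >> h.py <<'E'
def swing2(y0,y1,z,step=6,play=6,speed=.06,n=4,done=0):
    y=y0; L=[]
    while y>y1+1e-6:
        k=max(y-step,y1); done+=y-k; y=k
        zz=z-.005*np.radians(max(0,done-play)); r.move_straight(tcp(y,zz),Q(y),speed=speed)
        a=[]
        for _ in range(n):
            r.hold(.04); s=r.read_state(); a.append([*s['contact_force'],*s['torque'],*np.array(s['tau'])[[0,5]]])
        a=np.mean(a,0); an=np.radians(y); R=np.array([[np.cos(an),np.sin(an)],[-np.sin(an),np.cos(an)]]); ft=R@a[:2]
        l=np.array(s['eef_pos'])[:2]-SP; T=a[5]+l[0]*a[1]-l[1]*a[0]
        L.append([y,*a,T]); print('%.1f z%.4f Fx,Fy(key) %.1f %.1f Fz %.1f Mz %.2f T %.3f tau0 %.2f tau6 %.2f t%.1f'%(y,zz,*ft,a[2],a[5],T,a[6],a[7],s['time_s']),flush=True)
    return y,zz,L
E
python3 - <<'E'
from h import *
y,z,L=swing2(46,-32,.1375); np.save('pics/L1.npy',L); print(z)
E
```

```text
40.0 z0.1375 Fx,Fy(key) -1.9 2.7 Fz -1.7 Mz 0.24 T 0.008 tau0 -0.34 tau6 0.25 t21.8
34.0 z0.1370 Fx,Fy(key) -4.5 3.5 Fz -0.9 Mz 0.24 T -0.058 tau0 0.14 tau6 0.27 t22.2
28.0 z0.1365 Fx,Fy(key) -5.4 2.5 Fz -0.8 Mz 0.24 T 0.031 tau0 0.33 tau6 0.27 t22.7
22.0 z0.1359 Fx,Fy(key) -5.9 2.0 Fz 0.1 Mz 0.21 T 0.045 tau0 0.44 tau6 0.22 t23.1
16.0 z0.1354 Fx,Fy(key) -6.0 1.4 Fz -0.2 Mz 0.21 T 0.085 tau0 0.54 tau6 0.17 t23.6
10.0 z0.1349 Fx,Fy(key) -6.2 0.7 Fz 0.4 Mz 0.08 T 0.020 tau0 0.60 tau6 0.12 t24.1
4.0 z0.1344 Fx,Fy(key) -6.4 0.1 Fz 0.7 Mz 0.05 T 0.044 tau0 0.61 tau6 0.06 t24.6
-2.0 z0.1338 Fx,Fy(key) -6.7 -0.6 Fz 0.2 Mz -0.01 T 0.047 tau0 0.60 tau6 0.01 t25.0
-8.0 z0.1333 Fx,Fy(key) -7.0 -1.4 Fz 0.8 Mz -0.07 T 0.045 tau0 0.57 tau6 -0.04 t25.5
-14.0 z0.1328 Fx,Fy(key) -6.9 -2.0 Fz 0.2 Mz -0.12 T 0.050 tau0 0.50 tau6 -0.10 t25.9
-20.0 z0.1323 Fx,Fy(key) -6.6 -2.9 Fz 0.7 Mz -0.16 T 0.086 tau0 0.46 tau6 -0.15 t26.4
-26.0 z0.1317 Fx,Fy(key) -6.0 -3.2 Fz 1.0 Mz -0.21 T 0.067 tau0 0.43 tau6 -0.20 t26.9
-32.0 z0.1312 Fx,Fy(key) -5.7 -3.6 Fz 0.9 Mz -0.27 T 0.043 tau0 0.40 tau6 -0.25 t27.4
0.13121681469282043
```

```bash
cat >> h.py <<'E'
def heights(tag):
    """crosshead and plinth heights (world z by wrist depth) from points known in the clamp's frame"""
    snap('wrist',tag); w=world('wrist',tag).reshape(-1,3); a=np.radians(-14.3); c,s=np.cos(a),np.sin(a)
    d=w[:,:2]-SP; x=c*d[:,0]+s*d[:,1]; y=-s*d[:,0]+c*d[:,1]; z=w[:,2]
    for n,m in dict(crossL=(abs(x)<10)&(y>35)&(y<75),crossR=(abs(x)<10)&(y<-35)&(y>-75),arm=(abs(y)<8)&(x>30)&(x<70),pl=(abs(x-85)<12)&(abs(abs(y)-28)<6),pilL=(np.hypot(x-15,y-98)<5)&(z>.14),pilR=(np.hypot(x-15,y+98)<5)&(z>.14)).items():
        q=z[m&np.isfinite(z)&(z>.03)]; print(n,len(q),np.round(np.percentile(q,[25,50,75]),4) if len(q) else '')
E
python3 - <<'E'
from h import *
heights('w_on2'); s=r.read_state(); print(s['eef_pos'],tcp(-32,.1312),s['time_s'])
import shutil; shutil.copy('pics/w_nut.npz','pics/ref.npz')
# same measure on the first view
import h
h.snap=lambda *a:None
h.heights('ref')
top=world('top','top0')
E
```

```text
crossL 0 
crossR 0 
arm 0 
pl 0 
pilL 0 
pilR 0 
[0.47941878 0.00707476 0.13109116] [np.float64(0.48001306682185657), np.float64(0.0071306986375936285), 0.1312] 27.4
crossL 0 
crossR 0 
arm 0 
pl 0 
pilL 0 
pilR 0
```

```bash
sed -i 's/    d=w\[:,:2\]-SP;/    d=(w[:,:2]-SP)*1000;/' h.py
python3 - <<'E'
import h
real=h.snap; h.snap=lambda *a:None
for t in('ref','w_on1','w_on2'): print(t); h.heights(t)
E
```

```text
ref
crossL 1209 [0.0968 0.0973 0.0978]
crossR 1227 [0.0967 0.0972 0.0978]
arm 1163 [0.0969 0.0973 0.0978]
pl 711 [0.0525 0.0531 0.0536]
pilL 202 [0.1535 0.1539 0.1543]
pilR 199 [0.1533 0.1539 0.1544]
w_on1
crossL 3723 [0.0921 0.0925 0.093 ]
crossR 0 
arm 1362 [0.0922 0.0926 0.0931]
pl 1294 [0.0527 0.0532 0.0537]
pilL 861 [0.1536 0.154  0.1545]
pilR 0 
w_on2
crossL 4491 [0.0858 0.0863 0.0868]
crossR 4224 [0.0857 0.0863 0.0868]
arm 0 
pl 0 
pilL 0 
pilR 0
```

```bash
sed -i 's/^SP=np.array(\[.5525/SP=np.array([.5515/' h.py
python3 - <<'E'
from h import *
w=world('wrist','ref'); z=w[...,2]; a=np.radians(-14.3);c,s=np.cos(a),np.sin(a)
d=(w[...,:2]-SP)*1000; x=c*d[...,0]+s*d[...,1]; y=-s*d[...,0]+c*d[...,1]
print('base',np.nanmedian(z[(x>-50)&(x<-28)&(abs(y)<100)]),np.nanmedian(z[(abs(x-80)<15)&(abs(abs(y)-75)<15)]),'bench',np.nanmedian(z[(x<-70)&(x>-110)&(abs(y)<80)]))
refit(-32,37,.1312-.0002)
y,zz,L=swing2(37,-13,.1308); print(zz); heights('w_on3')
E
```

```text
base 0.3295963611678894 0.018902360178726513 bench -0.0003931320627788004
free [ 0.439  0.588 -1.78 ] [0.003 0.03  0.043] stopped True z 0.15366222787731243 [ 2.08   2.301 -3.546] [ 0.311 -0.361  0.007] 30.5583
31.0 z0.1308 Fx,Fy(key) -7.5 0.1 Fz 4.7 Mz 0.00 T 0.001 tau0 2.61 tau6 -0.01 t31.3
25.0 z0.1303 Fx,Fy(key) -9.0 -0.2 Fz 5.8 Mz -0.06 T -0.043 tau0 2.71 tau6 -0.03 t31.8
19.0 z0.1298 Fx,Fy(key) -9.0 -0.5 Fz 6.1 Mz -0.06 T -0.018 tau0 2.24 tau6 -0.04 t32.2
13.0 z0.1292 Fx,Fy(key) -9.0 -0.3 Fz 6.7 Mz -0.06 T -0.029 tau0 1.73 tau6 -0.03 t32.7
7.0 z0.1287 Fx,Fy(key) -8.5 -0.6 Fz 6.6 Mz -0.03 T 0.022 tau0 1.17 tau6 -0.03 t33.2
1.0 z0.1282 Fx,Fy(key) -8.4 -0.4 Fz 6.6 Mz -0.02 T 0.020 tau0 0.60 tau6 -0.01 t33.6
-5.0 z0.1277 Fx,Fy(key) -7.8 -0.3 Fz 7.0 Mz 0.00 T 0.031 tau0 0.01 tau6 0.01 t34.1
-11.0 z0.1271 Fx,Fy(key) -8.1 0.2 Fz 7.0 Mz 0.01 T -0.008 tau0 -0.59 tau6 0.03 t34.6
-13.0 z0.1270 Fx,Fy(key) -8.4 -0.7 Fz 7.4 Mz 0.12 T 0.177 tau0 -0.62 tau6 0.14 t35.0
0.12696027564561246
crossL 4859 [0.082 0.083 0.083]
crossR 4823 [0.082 0.083 0.083]
arm 0 
pl 0 
pilL 0 
pilR 0
```

Run:
```python
from h import *
import h
np.set_printoptions(precision=5,suppress=True)
h.snap=lambda *a:None; h.heights('w_on3')
f=np.load('pics/w_on3.npz'); w=world('wrist','w_on3'); t=(w-f['pos'])@Ro.from_quat(f['rot']).as_matrix()
v,u=np.mgrid[:400,:640]; m=(v<116)&(v>5)&(abs(u-321)<60)&(t[...,2]<.02); P=t[m]; print('slope',np.linalg.lstsq(np.c_[P[:,:2],np.ones(len(P))],P[:,2],rcond=None)[0], np.median(P[:,2]))
```

```text
crossL 4859 [0.0822 0.0828 0.0833]
crossR 4823 [0.0822 0.0827 0.0832]
arm 0 
pl 0 
pilL 0 
pilR 0 
slope [-0.0195  -0.00007  0.00539] 0.0037346895047441504
```

View pics/w_on3.png

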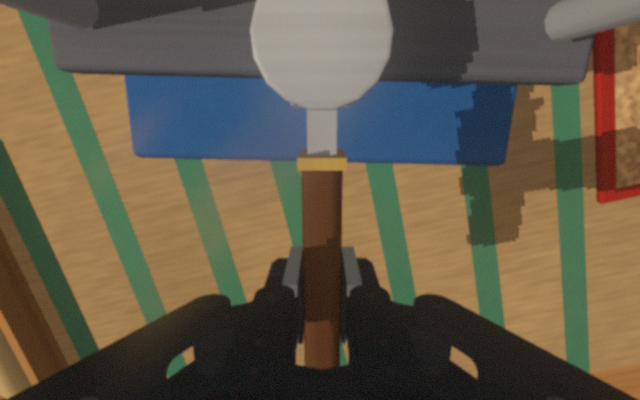

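The key is still on the nut: socket at (321,40), pitched about 1° and slipped about 2.5 mm outward after an early stop on the refit. The crosshead has reached contact height. I'll relieve the offset and do the last ~17°.

```bash
sed -i 's/OFF=np.array(\[.0856/OFF=np.array([.0876/' h.py
python3 - <<'E'
from h import *
a=np.load('pics/tool.npy'); f=np.load('pics/w_on3.npz'); w=world('wrist','w_on3'); t=(w-f['pos'])@Ro.from_quat(f['rot']).as_matrix()
print('edge x before/after',a[114,321],t[104,321])
r.move_straight(tcp(-13,.1279),Q(-13),speed=.03)
y,zz,L=swing2(-13,-28,.1279,step=3,play=0,n=5); print(zz); heights('w_on4')
E
```

```text
edge x before/after [ 0.06514091 -0.00045259  0.00329263] [ 0.06812865 -0.00071899  0.00364311]
-16.0 z0.1276 Fx,Fy(key) -0.7 -1.5 Fz -1.8 Mz 0.08 T 0.216 tau0 0.57 tau6 0.08 t35.7
-19.0 z0.1274 Fx,Fy(key) -1.1 -2.5 Fz -2.2 Mz 0.04 T 0.259 tau0 0.81 tau6 0.04 t36.2
-22.0 z0.1271 Fx,Fy(key) -1.9 -3.0 Fz -2.5 Mz -0.02 T 0.247 tau0 0.88 tau6 0.01 t36.6
-25.0 z0.1269 Fx,Fy(key) -3.0 -3.0 Fz -1.9 Mz -0.04 T 0.225 tau0 0.80 tau6 -0.01 t37.1
-28.0 z0.1266 Fx,Fy(key) -3.6 -3.6 Fz -1.8 Mz -0.03 T 0.285 tau0 0.78 tau6 -0.03 t37.6
0.12659100306100426
crossL 4437 [0.081  0.0816 0.082 ]
crossR 4479 [0.081  0.0815 0.082 ]
arm 0 
pl 0 
pilL 0 
pilR 0
```

Run:
```python
from h import *
np.set_printoptions(precision=4,suppress=True)
y,zz,L=swing2(-28,-31,.1266,step=3,play=0,n=5); r.hold(.3); heights('w_on5')
r.move_straight(tcp(-26,zz),Q(-26),speed=.03)
p=r.read_state()['eef_pos']; r.move_straight([*p[:2],zz+.04],speed=.08); r.move_straight([*p[:2],.215],speed=.2)
Y=7.6; PT=np.array([.505,-.285])
r.reach(tcp(Y,.2,PT),Q(Y)); r.move_straight(tcp(Y,.065,PT),speed=.15); r.hold(.2); print(r.read_state()['contact_force'])
for z in np.arange(.055,.0425,-.001):
    r.move_straight(tcp(Y,z,PT),speed=.03); r.hold(.05); s=r.read_state(); 
    if s['contact_force'][2]>2: break
print(z,s['contact_force'],s['torque'],s['time_s'])
snap('wrist','w_place')
```

```text
-31.0 z0.1263 Fx,Fy(key) -3.8 -3.9 Fz -2.3 Mz -0.06 T 0.287 tau0 0.76 tau6 -0.04 t38.1
crossL 4367 [0.0808 0.0813 0.0818]
crossR 3865 [0.0806 0.0812 0.0817]
arm 0 
pl 0 
pilL 0 
pilR 0 
[-0.5482 -0.2559 -2.6238]
0.04599999999999999 [-2.666  -0.7226  4.502 ] [0.086  0.1181 0.0841] 45.5167
```

Run:
```python
from h import *
np.set_printoptions(precision=4,suppress=True)
command_gripper(.05); r.hold(.2); p=r.read_state()['eef_pos']
r.move_straight([*p[:2],.16],speed=.08); r.move_straight([p[0]-.03,p[1],.24],speed=.15); r.hold(.2)
a,_,_=snap('wrist','w_end'); w=world('wrist','w_end'); z=w[...,2]
d=np.hypot(w[...,0]-.505,w[...,1]+.285); m=(d<.03)&(z>.03)&(z<.06); P=w[m]; print('sock',P.mean(0),np.linalg.lstsq(np.c_[P[:,:2]-P[:,:2].mean(0),np.ones(len(P))],P[:,2],rcond=None)[0])
r.reach([.47,-.03,.28],Q(-15)); heights('w_fin'); b=cv2.imread('pics/w_fin.png'); s=r.read_state(); print(s['time_s'],s['contact_force'])
cv2.imwrite('pics/endboth.png',np.hstack([a[:,120:520,::-1],b[:,120:520]]))
```

```text
sock [ 0.5047 -0.2846  0.0422] [0.0353 0.004  0.0422]
crossL 1101 [0.0807 0.0813 0.0818]
crossR 1109 [0.0807 0.0813 0.0818]
arm 1031 [0.0809 0.0814 0.0819]
pl 83 [0.0524 0.053  0.0537]
pilL 206 [0.1535 0.1539 0.1544]
pilR 218 [0.1534 0.1539 0.1544]
49.8917 [ 0.2765  0.0718 -0.6028]
```

View pics/endboth.png

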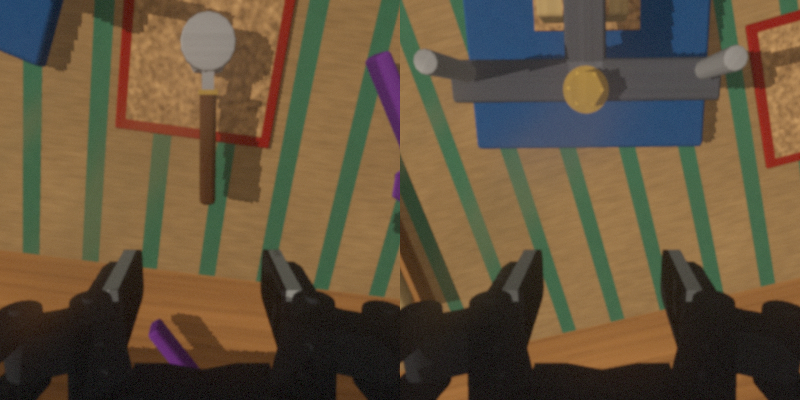

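The key stands upright on its pad at (208,40), let go. The clamp is down with about 1.75 mm of spring compression (about 35 N), so I'm handing in.

```bash
python3 -c "
from h import *
print(r.finish_job(), r.read_state()['time_s'])"
```

```text
the job is handed in; nothing more can be done
the job is handed in; nothing more can be done
```

The job is handed in, but no verdict came back: the foot presses the plinth with roughly 35 N (estimated from about 1.75 mm of spring compression, not measured directly), and the key stands upright on its pad, let go.

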